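# Steady a rocking barbecue hotplate

## Robot

A 6-joint arm with a two-finger parallel gripper is mounted at the origin on the work surface. World frame = base frame: x ahead of the robot, y to its left, z up, the work surface at z = 0. Lengths are in m, angles in rad, forces in N, time in s.
With the tool pointing down it reaches from about 0.275 to 0.75 m from the base axis. Payload 10.2 kg.
Tool frame: the origin (TCP) lies where the fingers leave the gripper's body, on its centre line; the fingertips stand 64 mm ahead of it and the grasp point (between the pads) lies manip.tcp_to_grasp ahead of it (manip.tcp_to_grasp is the distance from the TCP to the grasp point, in m); z points along the fingers, y is the line along which they close (so a half turn about z gives the same grasp; the last joint's range is limited). The gripper opens to 88 mm and grips with 3 to 60 N. Pads are 18 mm wide; open, the fingers measure 123 mm over their backs; the gripper's body (75 mm by 187 mm) begins 45 mm behind the grasp point.
Start: joints at [1.063, 0.313, 1.498, -0, 1.331, -0.223], TCP at [0.148, 0.504, 0.303] pointing down, gripper open.
Joint ranges: [-2.94, 2.94], [-0.97, 2.17], [0.19, 2.56], [-1.23, 4.37], [0.02, 3.11], [-2.88, 2.88]. Speed limits (rad/s): [2.39, 2.39, 3.01, 3.14, 3.14, 3.14].

## Interface

Orientations are given as [roll, pitch, yaw] about the fixed x, y, z axes, in that order (R = Rz(yaw) Ry(pitch) Rx(roll)).
In Python, from cell import manip gives the robot as it stands. The module is installed in compiled form; this text tells all that it offers. Calls block until the motion is done:
- manip.move_to(position, orientation): joint-space move of the TCP to a pose.
- manip.movel(position, feed=0.15, rot=None, contact_N=None): straight line of the TCP; rot=None keeps the orientation; feed is the mean speed in m/s. With contact_N (N) it stops when the force on the tool has changed by that much, and returns True; else False.
- manip.move_j(angles): joint-space move.
- manip.command_gripper(opening, effort=None): opening from 0.0 (shut) to 1.0 (fully open); effort is the grip in N (None keeps the last); returns when the fingers have stopped.
- manip.hold(seconds).
- manip.ik(position, orientation): joint angles nearest the present ones, or None.
- manip.grab_frame(name): name is "scene" or "side" or "wrist"; returns a dict with "frame" (400x640x3 uint8, blue, green, red), "camera_matrix" (3x3 intrinsics, pixels), "eye" and "rotation" of the camera in the world. Camera axes: x right, y up, looking along -z (the intrinsics and any distortion apply to the point x, -y, -z); pixel columns grow to the right and rows downward; lengths in m; the calibration is good to about 2 mm. A picture is of the moment at which its call begins. There is no depth.
A pose or a line that the arm cannot do raises manip.IKError and nothing moves.
- manip.finish_job(): hands the job in; it is judged then, once.
Readings, each from a call of its own:
- manip.get_t(): time.
- manip.get_qpos(): joint angles.
- manip.get_joint_vel(): joint speeds.
- manip.get_joint_efforts(): joint torques, N m.
- manip.get_tool_pos(): TCP position.
- manip.get_tcp_rot(): TCP orientation.
- manip.get_contact_force(): force on the tool from outside, world axes, zero at the start.
- manip.get_wrist_torque(): the same for the moment, N m.
- manip.get_finger_gap(): opening from 0.0 (shut) to 1.0 (fully open).
- manip.get_grasp_force(): force on a finger pad.
Only numpy, scipy, OpenCV 4.12 (cv2) and the standard library are available. Lean on these libraries where they do the work, as an engineer would, in place of code of your own. Each camera call takes 0.05 s, during which the arm holds its last target. There are 200 camera calls.

## Task

The hotplate on the barbecue ledge rocks because one of its four feet, the one under the black hand knob at its corner, is screwed in too far. Screw that foot down until the hotplate stops rocking and its weight is shared by all four feet, no foot hanging or just grazing the bricks. Leave the hotplate standing where it is, do not disturb the things around it, and let go of the knob.

Things in the scene. Friction and masses are not known exactly. Their poses are not given: they have to be found in the camera images.
- hotplate: Gas hotplate, 3.0 to 4.1 kg, loose: steel box, dark cast plate 215 x 295 mm (x, y), rim 72 mm high, four corner ears. Origin: on the plane of the three fixed feet's lowest points, midway between the four feet, which are at x +-120, y +-160 mm; screw foot at (-120, -160). x: front (gas tap) to back; y: left; z: its up. Starts leaning 1.1 to 2.4 degrees down towards the screw foot.
- knob_grip (a point): Centre of the black fluted hand knob on top of the levelling screw, front right corner of the hotplate: 48 mm across, 34 mm high, axis along the hotplate's z, a white line on its top. About 100 mm above the ledge at any setting (knob, stem and foot are one). All else within 120 mm is lower than 80 mm above the ledge.
- knob (a joint): Knob angle in rad, growing clockwise seen from above. Clockwise screws the foot down 6 mm a turn (0.955 mm per rad, which takes 0.285 degrees off the lean while the hotplate rocks); anticlockwise draws it up. Friction 0.1 N m; it stays where left, starts anywhere and has over a turn in hand. The reading alone does not tell when the plate is firm.
- screw_foot: Adjustable foot, front right: soft rubber dome (radius 16 mm) on a 14 mm steel stem that carries the knob. Origin: its lowest point, on the ledge, 100 mm below the knob's centre. It slides 6 mm per knob turn along the hotplate's z.
- foot_front_left: Fixed soft rubber foot, dome of radius 16 mm, at (-120, 160) mm in the hotplate's frame. Origin: its lowest point. At the start the plate rocks on this foot and the back right one. The fixed feet give about 0.09 mm per N, the screw foot less.
- foot_back_left: Fixed soft rubber foot, at (120, 160) mm in the hotplate's frame, diagonally opposite the screw foot. Origin: its lowest point. Starts 2 to 7 mm clear of the ledge. It first touches when the lean is down to about 0.45 degrees; 2.4 mm of screw (2.6 rad) further, lean 0, the weight is shared best; after about 4.5 mm (lean -0.4) another foot lifts and the plate rocks the other way.
- foot_back_right: Fixed soft rubber foot, dome of radius 16 mm, at (120, -160) mm in the hotplate's frame. Origin: its lowest point.
- ledge: The flat brick ledge, fixed, top at z = 0.
- grinder: Stainless pepper grinder, 58 mm across, 165 mm tall, standing to the left of the hotplate. Origin: centre of its base. Bystander.
- ramekin: White ceramic ramekin, 90 mm across, 50 mm tall, in front of the hotplate's left half. Origin: centre of its base. Bystander.
- timer: Blue plastic push-button timer, 70 x 85 x 31 mm, lying alone, well to the right of and in front of the hotplate. Origin: centre of its underside. Bystander.
- brush: Grey silicone basting brush, 230 mm long, 16 mm high, lying to the right of the hotplate. Origin: on its underside, near its middle. Bystander.

How it is judged:
At the end, for the whole second after the job is handed in: All four feet press on the ledge with more than 1 N each (the hotplate weighs 30 to 40 N), the hotplate is level within 0.7 degrees, at rest, and within 40 mm of where it stood (contact force between each of screw_foot, foot_front_left, foot_back_left, foot_back_right and ledge above 1 N and angle between hotplate's own z axis and vertical below 0.012 rad and distance of hotplate from where it was at the start of the episode below 0.04 m and linear speed of hotplate below 0.02 m/s); the robot touches nothing.
It fails at once if the hotplate is dragged more than 40 mm from where it stood (distance of hotplate from where it was at the start of the episode above 0.04 m).
It fails at once if the hotplate is lifted or tipped beyond 6 degrees (angle between hotplate's own z axis and vertical above 0.105 rad).
It fails at once if a bystander (grinder, ramekin, timer or brush) is moved more than 30 mm (distance of any of grinder, ramekin, timer, brush from where it was at the start of the episode above 0.03 m).
It also fails if it takes over 72 s, if anything falls off the work surface, if the arm or the gripper's body presses on something with over 40 N, if the wrist force passes 120 N, or if a joint passes its speed limit or range.

## Working session

There is one attempt and no reset: what is moved stays moved. The work goes in short steps, each a Python script; the robot and the scene stay as the last script left them, time stands still between calls to the robot, and variables do not carry over. Pictures are saved under pics/ and viewed, at most 10 in all, crops included, and the job is handed in when it is done.

```bash
mkdir -p pics; python3 - <<'E'
from cell import manip
import cv2,pickle
for n in ["scene","side","wrist"]:
    f=manip.grab_frame(n); pickle.dump(f,open(f"pics/{n}0.pkl","wb")); cv2.imwrite(f"pics/{n}0.png",f["frame"]); print(n,f["eye"],f["camera_matrix"].tolist(),[k for k in f])
print(manip.tcp_to_grasp,manip.get_tcp_rot(),manip.get_t())
E
```

```text
scene [ 1.55718078 -0.66084614  1.3116733 ] [[508.64102966242984, 0.0, 322.6654912557104], [0.0, 508.64102966242984, 205.12228059608256], [0.0, 0.0, 1.0]] ['frame', 'camera_matrix', 'eye', 'rotation']
side [0.46734439 0.94196712 0.87978943] [[426.416186965547, 0.0, 320.18237587699446], [0.0, 426.416186965547, 193.93918047193574], [0.0, 0.0, 1.0]] ['frame', 'camera_matrix', 'eye', 'rotation']
wrist [0.06536656 0.52743522 0.38382852] [[296.35130897708376, 0.0, 321.4547324027887], [0.0, 296.35130897708376, 197.85823984382597], [0.0, 0.0, 1.0]] ['frame', 'camera_matrix', 'eye', 'rotation']
0.0453 [-3.14066823e+00 -2.11610608e-04  2.85676020e+00] 0.15
```

View pics/scene0.png

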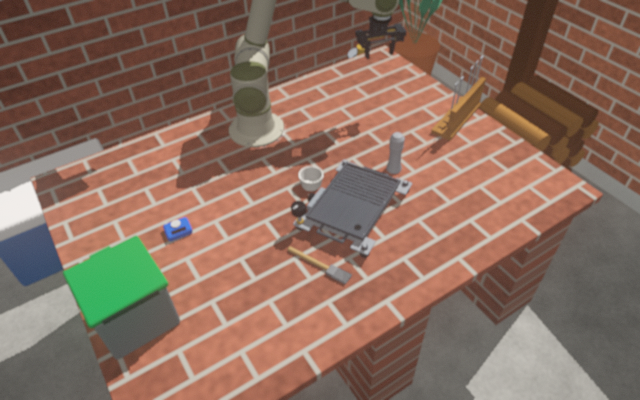

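View pics/side0.png

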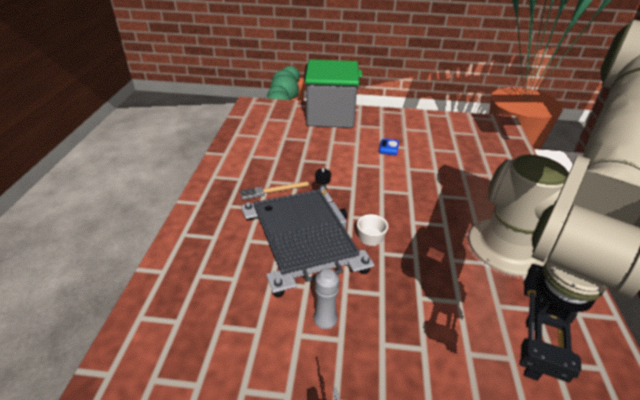

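The knob is at about (298,209) in the scene view and (322,177) in the side view. The plate runs from the knob corner towards the grinder. Next I triangulate the knob, the plate corners and the ears.

```bash
cat > h.py <<'E'
import numpy as np,cv2,pickle
from cell import manip
def ray(f,uv):
    K=f["camera_matrix"]; d=np.linalg.inv(K)@[uv[0],uv[1],1.]
    return f["eye"], f["rotation"]@(d*[1,-1,-1])
def tri(fs,uvs):
    A=np.zeros((3,3));b=np.zeros(3)
    for f,uv in zip(fs,uvs):
        e,d=ray(f,uv); d=d/np.linalg.norm(d); P=np.eye(3)-np.outer(d,d); A+=P;b+=P@e
    return np.linalg.solve(A,b)
def onz(f,uv,z):
    e,d=ray(f,uv); return e+d*(z-e[2])/d[2]
def shot(n,name,scale=1,crop=None):
    f=manip.grab_frame(n); pickle.dump(f,open(f"pics/{name}.pkl","wb")); im=f["frame"]
    if crop: im=im[crop[1]:crop[3],crop[0]:crop[2]]
    cv2.imwrite(f"pics/{name}.png",cv2.resize(im,None,fx=scale,fy=scale)); return f
E
python3 - <<'E'
from h import *
s,d=[pickle.load(open(f"pics/{n}0.pkl","rb")) for n in("scene","side")]
def blob(f,uv,r=14):
    g=f["frame"].max(2); x,y=uv; w=g[y-r:y+r,x-r:x+r]<50
    n,l,st,c=cv2.connectedComponentsWithStats(w.astype(np.uint8)); i=l[r,r]; return c[i]+[x-r,y-r],st[i]
a,sa=blob(s,(298,209));b,sb=blob(d,(322,177)); print(a,sa,b,sb); print(tri([s,d],[a,b]),onz(s,a,.1),onz(d,b,.1))
A=cv2.resize(s["frame"][140:300,260:430],None,fx=3.2,fy=3.2,interpolation=2)
B=cv2.resize(d["frame"][140:310,230:400],None,fx=3.2,fy=3.2,interpolation=2)
cv2.imwrite("pics/cs.png",A);cv2.imwrite("pics/cd.png",B)
E
```

```text
[297.5 208.5] [  0   0  28  28 784] [322.19774011 177.07344633] [  8   7  14  15 177]Traceback (most recent call last):
  File "<stdin>", line 6, in <module>
  File "h.py", line 12, in onz
    e,d=ray(f,uv); return e+d*(z-e[2])/d[2]
                                       ~^^^
IndexError: invalid index to scalar variable.
```

```bash
sed -i 's/f\["rotation"\]@/Rot.from_euler("xyz",f["rotation"]).as_matrix()@/; 1i from scipy.spatial.transform import Rotation as Rot' h.py
python3 - <<'E'
from h import *
s,d=[pickle.load(open(f"pics/{n}0.pkl","rb")) for n in("scene","side")]
print(s["rotation"],d["rotation"])
def blob(f,uv,r=12):
    g=f["frame"].max(2); x,y=uv; w=g[y-r:y+r,x-r:x+r]<50
    n,l,st,c=cv2.connectedComponentsWithStats(w.astype(np.uint8)); i=l[r,r]; return c[i]+[x-r,y-r],st[i]
a,sa=blob(s,(298,209));b,sb=blob(d,(322,177)); print(a,sa,b,sb); print(tri([s,d],[a,b]),onz(s,a,.1),onz(d,b,.1))
A=cv2.resize(s["frame"][140:300,260:430],None,fx=3.2,fy=3.2,interpolation=2)
B=cv2.resize(d["frame"][140:310,230:400],None,fx=3.2,fy=3.2,interpolation=2)
cv2.imwrite("pics/cs.png",A);cv2.imwrite("pics/cd.png",B)
E
```

```text
[0.75235235 0.01834099 0.99187835] [ 0.90304728 -0.02147505 -3.03330097]
[297.5 208.5] [  0   0  24  24 576] [322.19774011 177.07344633] [  6   5  14  15 177]
[ 0.56041885 -0.13320612  0.09685156] [ 0.56221806 -0.13471175  0.1       ] [ 0.56053314 -0.12817912  0.1       ]
```

View pics/cs.png

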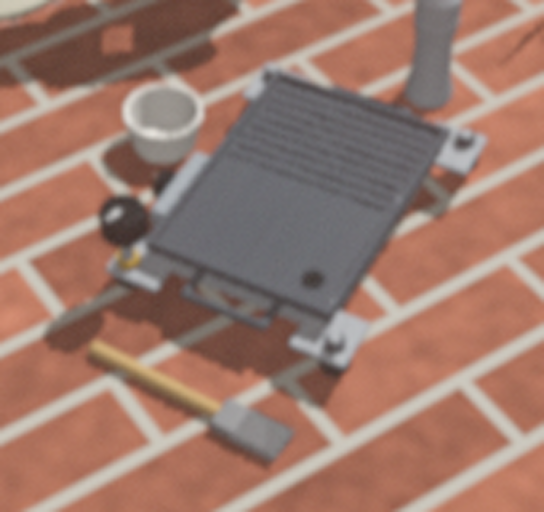

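View pics/cd.png

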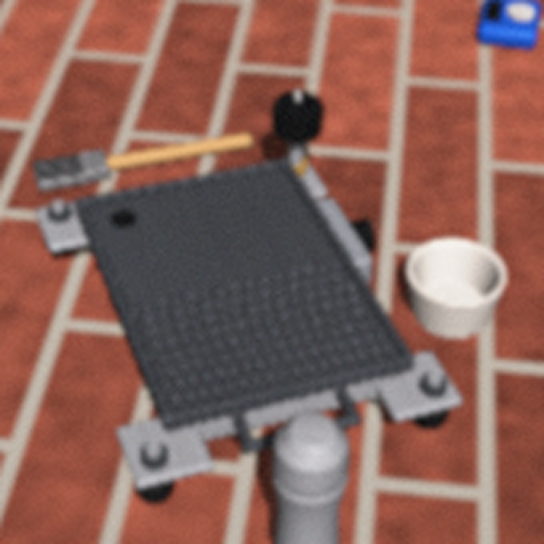

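Knob centre is at crop pixels (124,221) in scene and (297,117) in side. The plate corners and three ear bolts show in both crops. The right half of the plate is smooth. I'll triangulate these points and then look from the wrist camera above the knob.

```bash
python3 - <<'E'
from h import *
s,d=[pickle.load(open(f"pics/{n}0.pkl","rb")) for n in("scene","side")]
P={"knob":((124,221),(297,117)),"BRc":((332,317),(80,205)),"FRc":((152,247),(287,163)),"BLc":((447,131),(168,424)),"FLc":((270,75),(408,360)),"BRbolt":((335,343),(59,210)),"BLbolt":((463,142),(153,455))}
for k,(a,b) in P.items():
    a=np.array(a)/3.2+[260,140]; b=np.array(b)/3.2+[230,140]; print(k,tri([s,d],[a,b]).round(4))
k=np.array([.561,-.132,.1])
w=pickle.load(open("pics/wrist0.pkl","rb")); print(w["rotation"])
for y in (2.857,0,1.57,-1.57,-2.8):
    print(y,manip.ik([*k[:2],.145],[np.pi,0,y]))
manip.move_to([k[0],k[1],.30],[np.pi,0,1.9] if manip.ik([k[0],k[1],.3],[np.pi,0,1.9]) is not None else [np.pi,0,0])
shot("wrist","w1"); print(manip.get_t(),manip.get_qpos(),manip.get_tcp_rot(),manip.get_tool_pos())
E
```

```text
knob [ 0.5612 -0.132   0.0973]
BRc [ 0.7547 -0.0138  0.0602]
FRc [ 0.5705 -0.1093  0.0548]
BLc [0.6217 0.2432 0.067 ]
FLc [0.4357 0.1408 0.0599]
BRbolt [ 0.7761 -0.0227  0.0457]
BLbolt [0.6312 0.26   0.0486]
[-3.29405288e-01  1.25137274e-03  1.28529213e+00]
2.857 [-0.43428353  0.58793796  1.52226301  0.          1.03139168 -1.72048721]
0 [-4.34283533e-01  5.87937962e-01  1.52226301e+00 -4.44089210e-16
  1.03139168e+00  1.13651279e+00]
1.57 [-0.43428353  0.58793796  1.52226301  0.          1.03139168 -0.43348721]
-1.57 [-4.34283533e-01  5.87937962e-01  1.52226301e+00 -4.44089210e-16
  1.03139168e+00  2.70651279e+00]
-2.8 [-0.43428353  0.58793796  1.52226301  0.          1.03139168 -2.34667251]
2.875 [-4.33094795e-01  4.28501535e-01  1.34060796e+00  6.09722119e-05
  1.37237399e+00 -7.63424274e-01] [3.14147245e+00 3.22911233e-05 1.90111379e+00] [ 0.56111432 -0.1313014   0.30009538]
```

View pics/w1.png

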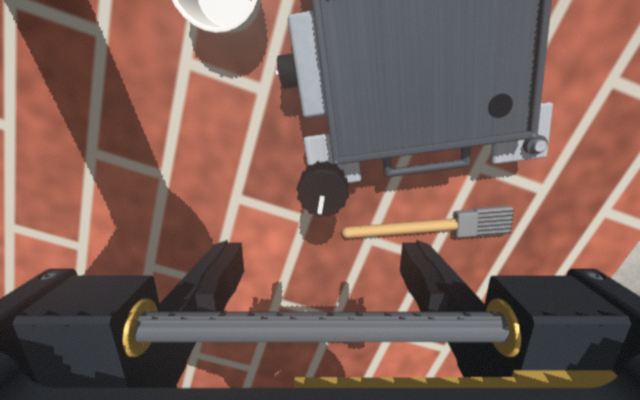

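The wrist view shows the knob top at (323,188), white line towards (320,205), with the jaws clear all round. I'll refine the centre, then grasp and do the first 4.8 rad clockwise, which is less than the smallest total that could be needed.

```bash
python3 - <<'E'
from h import *
w=pickle.load(open("pics/w1.pkl","rb"))
p=onz(w,(323,188),.117); print("wrist knob",p)
k=p[:2]*.6+np.array([.5612,-.132])*.4; print(k)
q=manip.ik([*k,.25],[np.pi,0,0]); q[5]=-2.55
manip.move_j(q); zg=.103+manip.tcp_to_grasp
print("touch",manip.movel([*k,zg],feed=.12,contact_N=6)); print(manip.get_tool_pos(),manip.get_contact_force())
shot("wrist","w2")
manip.command_gripper(0.0,25); print("gap",manip.get_finger_gap()*88,manip.get_grasp_force(),manip.get_contact_force(),manip.get_t())
q=manip.get_qpos()
for i in range(6):
    q[5]+=.8; manip.move_j(q); print(round(manip.get_t(),2),manip.get_contact_force().round(2),manip.get_wrist_torque().round(2),manip.get_qpos()[5].round(3))
shot("wrist","w3")
E
```

```text
wrist knob [ 0.56027405 -0.12741699  0.117     ]
[ 0.56064443 -0.12925019]
touch False
[ 0.56096545 -0.1293658   0.14904934] [ 0.46334345 -0.93228337  0.12223439]
gap 47.192218387251145 25.014478170778602 [ 6.01134535 -9.01268306 -0.98160498] 6.1917
6.97 [ 4.49  1.48 -1.01] [ 0.91 -0.69 -0.11] -1.752
7.76 [ 6.66  2.68 -4.62] [ 0.56 -1.06 -0.14] -0.951
8.54 [ 8.39  2.06 -6.12] [ 0.56 -0.9  -0.04] -0.151
9.32 [ 9.39  3.04 -3.17] [ 1.35 -0.87 -0.09] 0.649
10.11 [ 9.52  4.76 -4.89] [ 1.55 -1.39 -0.13] 1.449
10.89 [ 8.75  6.86 -3.39] [ 1.26 -1.59 -0.15] 2.249
```

```bash
cat >> h.py <<'E'
PSI=.48; RZ=Rot.from_euler("z",PSI).as_matrix()[:2,:2]; C=np.array([.593,.068]); ORI=[np.pi,0,PSI+np.pi/2]
def probe(pts,N=2.0):
    out=[]
    for x,y in pts:
        p=C+RZ@[x,y]
        if not out: manip.move_to([*p,.20],ORI)
        else: manip.movel([*p,.16],feed=.25)
        manip.movel([*p,.145],feed=.15)
        r=manip.movel([*p,.115],feed=.015,contact_N=N); t=manip.get_tool_pos(); f=manip.get_contact_force()
        out.append([*(RZ.T@(t[:2]-C)),t[2]]); print(r,np.round(out[-1],5),f.round(2))
        manip.movel([*p,.16],feed=.2)
    return np.array(out)
def lean(o):
    A=np.c_[o[:,:2],np.ones(len(o))]; g=np.linalg.lstsq(A,o[:,2],rcond=None)[0]
    # slope up towards back-left, perpendicular to the FL-BR diagonal, and along the diagonal
    print("lean",np.degrees(g[:2]@[.8,.6]).round(3),"along diag",np.degrees(g[:2]@[.6,-.8]).round(3),"t",manip.get_t())
PTS=[(-70,-105),(60,-80),(-60,80)]; PTS=[(a/1e3,b/1e3) for a,b in PTS]
E
python3 - <<'E'
from h import *
manip.command_gripper(1.0,25); t=manip.get_tool_pos(); manip.movel([t[0],t[1],.22],feed=.2)
shot("wrist","w4"); manip.command_gripper(0.0)
lean(probe(PTS)); shot("side","sd4")
E
```

```text
True [-0.06998 -0.10504  0.12642] [-0.21  0.79  3.62]
True [ 0.06007 -0.07999  0.12768] [-0.43  0.53  3.56]
True [-0.05998  0.08002  0.12761] [-0.14 -0.53  5.16]
lean 0.597 along diag 0.02 t 23.2667
```

View pics/w4.png

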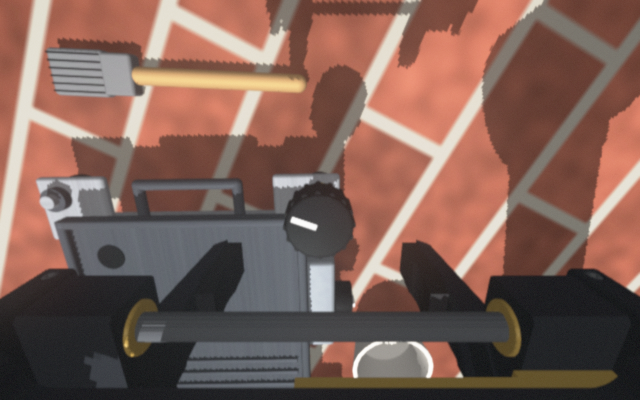

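The wrist view shows the knob turned and free, top at (320,220), with the white line now pointing left. Lean is about 0.6°, so roughly 3.1 rad remain.

```bash
python3 - <<'E'
from h import *
w=pickle.load(open("pics/w4.pkl","rb"));p=onz(w,(320,220),.117)[:2]; w=pickle.load(open("pics/w1.pkl","rb"))
k=np.array([.561,-.1294]); print(p,k); 
if np.linalg.norm(p-k)<.006: k=(k+p)/2
manip.command_gripper(1.0,25)
q=manip.ik([*k,.22],[np.pi,0,0]); q[5]=-1.6
manip.move_j(q); zg=.1035+manip.tcp_to_grasp
print("touch",manip.movel([*k,zg],feed=.12,contact_N=6))
manip.command_gripper(0.0,25); print("gap",manip.get_finger_gap()*88,manip.get_contact_force())
q=manip.get_qpos(); q[5]+=3.1; manip.move_j(q); print(manip.get_contact_force(),manip.get_wrist_torque(),manip.get_qpos()[5])
manip.command_gripper(1.0,25); t=manip.get_tool_pos(); manip.movel([t[0],t[1],.22],feed=.2)
shot("wrist","w5"); manip.command_gripper(0.0); print(manip.get_t())
lean(probe(PTS)); shot("side","sd5")
E
```

```text
[ 0.56475416 -0.13648022] [ 0.561  -0.1294]
touch False
gap 47.040519273156434 [0.77948937 3.0037708  1.13703407]
[ 8.85177755 -6.19304925 -6.17146005] [-0.53631531 -1.44502694  0.08426273] 1.5009709948060126
32.325
True [-0.07001 -0.105    0.12832] [-0.59  0.08  3.48]
True [ 0.06004 -0.07998  0.12845] [ 0.21 -0.32  4.2 ]
True [-0.06001  0.08001  0.12836] [-0.95  0.69  4.18]
lean 0.047 along diag 0.025 t 41.3167
```

```bash
python3 - <<'E'
from h import *
t=manip.get_tool_pos(); manip.movel([t[0],t[1],.28],feed=.2); manip.hold(.5)
shot("scene","end"); print(manip.finish_job(),manip.get_t())
E
```

```text
the job is handed in; nothing more can be done
the job is handed in; nothing more can be done
```

View pics/end.png

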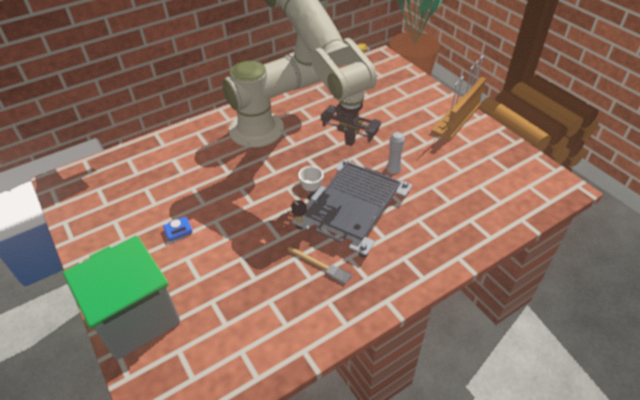

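I screwed the foot down about 7.9 rad and handed the job in at about 42 s: the probed lean is about 0.05°, which should put weight on all four feet (foot forces not measured, no verdict shown), the knob is released, and the hotplate and bystanders look unmoved in the last picture.

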